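# Let a coin roll out of the dispenser

### The arm

A 7-joint arm with a two-finger parallel gripper is mounted at the origin on the work surface. World frame = base frame: x ahead of the robot, y to its left, z up, the work surface at z = 0. Lengths are in m, angles in rad, forces in N, time in s.
With the tool pointing down it reaches from about 0.425 to 0.825 m from the base axis. Payload 3.6 kg.
Tool frame: the origin (TCP) lies at the very end of the fingers, on their centre line; the grasp point (between the pads) lies 19 mm behind it (bot.grip_depth is the distance from the TCP to the grasp point, in m); z points along the fingers, y is the line along which they close (so a half turn about z gives the same grasp; the last joint's range is limited). The gripper opens to 93 mm and grips with 3 to 60 N. Pads are 15 mm wide; open, the fingers measure 128 mm over their backs; the gripper's body (75 mm by 188 mm) begins 65 mm behind the grasp point.
Start: joints at [1.173, 0.615, -0.013, 1.423, 0.008, 1.103, -0.04], TCP at [0.236, -0.606, 0.219] pointing down, gripper open.
Joint ranges: [-3.12, 3.12], [-0.3, 2.06], [-1.34, 1.32], [0.26, 2.42], [-1.36, 4.5], [0.01, 1.98], [-2.84, 2.84]. Speed limits (rad/s): [2.79, 2.79, 3.14, 3.14, 3.14, 3.14, 3.14].

### API

Orientations are given as [roll, pitch, yaw] about the fixed x, y, z axes, in that order (R = Rz(yaw) Ry(pitch) Rx(roll)).
In Python, from plant import bot gives the robot as it stands.
- The arm moves only by the tool jog_arm, never from a script. Its argument "deltas" is a list of rows, each a list of 3 entries, a list of its own where there are three numbers: the turn, a rotation vector about the tool's x, y, z in degrees, then the shift along the tool's x, y, z in cm, then the closure, from 0 (fully open) to 1 (shut). A call has 1 to 20 rows; each row shifts and turns the commanded pose from where the row before left it, along the tool's axes as they then stand; what a row does not reach is not made up. A row lasts 1/8 s, in which the tool goes at most 62.5 mm and 10.7 degrees, less where a joint would pass 70% of its speed; a pose out of reach is approached as far as the arm can. A call is refused whole if a number of a shift passes 6.25 or a number of a turn 10.7, either way. A call with a gripper value outside its range is refused whole. The fingers move at their own pace and stop on an object; "newtons" is the grip in N (left out, the last holds). Time passes only in rows, so rows that do not move let the fingers close. It gives the time, the measured TCP pose, the force, the opening and the grip force at its end, in the units of the state.
- bot.get_obs(): the state, without advancing time (a new reading comes with each control period).
- bot.snapshot(name): name is "scene" or "top" or "wrist"; returns a dict with "image" (420x560x3 uint8, blue, green, red), "fx", "fy", "cx", "cy" (pixels), "origin" and "rotation" of the camera in the world; the wrist camera has in their place "mount" (4x4, takes a point from camera to tool coordinates, whose origin is the TCP and whose axes are the flange's). Camera axes: x right, y down, z forward; pixel columns grow to the right and rows downward; lengths in m; the calibration is good to about 2 mm. A picture is of the moment at which its call begins: read the wrist's pose just before it. There is no depth.
- bot.sign_off(): hands the job in; it is judged then, once.
The state is a dict: "clock": time; "q": joint angles; "joint_vel": joint speeds; "joint_torque": joint torques, N m; "tcp_pos": TCP position; "eef_rot": TCP orientation; "ft_force": force on the tool from outside, world axes, zero at the start; "moment": the same for the moment, N m; "grip_width": finger opening in m; "grasp_force": force on a finger pad.
Only numpy, scipy, OpenCV 4.12 (cv2) and the standard library are available. Lean on these libraries where they do the work, as an engineer would, in place of code of your own. Each camera call takes 0.05 s, during which the arm holds its last target. There are 200 camera calls.

### The job

With the fingertips, press down the red pad on the long end of the dispenser's lever so that the heavy steel flap rises, and keep it up until the coin roll has rolled out and lies in the tray. Then ease the lever back up so that the flap closes fully without slamming, and move clear. Touch only the lever (no fingers on the flap or the roll), leave the lever seated in its posts, and leave everything else on the desk where it stands.

Things in the scene. Friction and masses are not known exactly. Their poses are not given: they have to be found in the camera images.
- dispenser: coin-roll dispenser, blue and grey, fixed to the desk, 300 x 145 mm; origin on the desk under the front of its ramp, z up. Its -x axis points to the open tray, +x up the ramp (1 in 4, clear sides 66 mm high, closed by the flap); the lever is on its -y side. The blue-lined tray spans x -148 to -40, y -34 to 34 mm, floor 6 mm and rims 36 to 40 mm above the desk.
- flap: heavy steel flap (about 1.5 kg) over the ramp: steel top plate 139 x 84 x 12 mm, hinged at its rear edge, a yellow skirt at its front that holds the roll back. Origin on the hinge, at dispenser (125, 0, 75) mm; closed, its axes are parallel to the dispenser's. Swings up about y by 0 (closed) to 0.6 rad, 0.40 with the lever on its stop; the roll gets out above about 0.18. It falls shut unheld.
- lever: loose steel lever, a bar 245 x 14 x 12 mm resting by a brass cross pin in two open V posts. Origin on the pin, at dispenser (-5, -70, 85) mm. At rest its axes are parallel to the dispenser's; the bar slopes 0.27 rad, its long end (170 mm to the pad, -x) up, its short end (75 mm, +x) under a dark ear on the flap's side. Down on the stop it has turned 0.45 rad.
- lever_pad (a point): middle of the top of the red pad (40 x 30 x 8 mm) on the lever's long end; at rest 144 mm above the desk. Pressing takes about 4 to 12 N; about 74 mm lower the bar meets a fixed rubber-topped stop post, 45 mm from the pad's middle towards the pin. Let up, it rises again under the flap's weight.
- lever_pin (a point): centre of the lever's cross pin, 85 mm above the desk while it rests in the posts.
- tray (a point): middle of the tray's floor, 6 mm above the desk.
- spare_roll: spare orange coin roll standing on end, diameter 28, height 58 mm; origin at the centre of its underside
- stamp: dark wooden rubber stamp, diameter 38, height 75 mm; origin at the centre of its underside
- stapler: red and black stapler, 135 x 34 x 55 mm; origin at the centre of its underside
- tape: black tape dispenser, 125 x 52 x 79 mm; origin at the centre of its underside
- mug: white mug, diameter 80, height 95 mm; origin at the centre of its underside
- pen_pot: red pot with pens, diameter 76, height with the pens 180 mm; origin at the centre of its underside
- calculator: grey desk calculator, 150 x 100 x 26 mm; origin at the centre of its underside
- roll: the orange coin roll (paper-wrapped coins, diameter 28 mm, length 58 mm, about 0.2 kg) that waits on the ramp behind the flap; it rolls out by itself within about a second when the flap is up. Origin at its centre (it turns as it rolls), y along its axis. In the tray its centre is 20 mm above the desk.

How it is judged:
On the way, in this order (a step that is already met when the one before it is completed fails the run):
1. the fingers press the lever and the flap is raised by more than 0.12 rad (contact force between the fingers and lever above 0.5 N and angle between flap's own z axis and vertical above 0.12 rad), for 0.05 s.
2. the coin roll lies in the tray while the flap is still held up (more than 0.12 rad) (x of roll in the frame of dispenser between -0.155 and -0.035 m and y of roll in the frame of dispenser between -0.04 and 0.04 m and z of roll in the frame of dispenser below 0.032 m and angle between flap's own z axis and vertical above 0.12 rad), for 0.2 s.
At the end, for the whole second after the job is handed in: The coin roll lies at rest in the tray (centre inside it and lower than 32 mm above the desk), the flap is closed (within 0.03 rad), the lever is back at rest in its posts (pin within 8 mm, pad within 15 mm of the start) and every other loose thing is within 20 mm of where it stood (x of roll in the frame of dispenser between -0.155 and -0.035 m and y of roll in the frame of dispenser between -0.04 and 0.04 m and z of roll in the frame of dispenser below 0.032 m and linear speed of roll below 0.02 m/s and angle between flap's own z axis and vertical below 0.03 rad and distance of lever_pin from where it was at the start of the episode below 0.008 m and distance of lever_pad from where it was at the start of the episode below 0.015 m and distance of each of spare_roll, stamp, stapler, tape, mug, pen_pot, calculator from where it was at the start of the episode below 0.02 m); the robot touches nothing.
It fails at once if the flap slams or is flung (turns faster than 3 rad/s) (angular speed of flap above 3 rad/s).
It fails at once if the robot touches the flap (contact force between any of the fingers, the arm and flap above 0.5 N).
It fails at once if the robot touches the coin roll (contact force between any of the fingers, the arm and roll above 0.3 N).
It fails at once if the lever is lifted or knocked out of its posts (pin moved more than 15 mm) (distance of lever_pin from where it was at the start of the episode above 0.015 m).
It fails at once if another thing on the desk is shoved or lifted by more than 30 mm (distance of any of spare_roll, stamp, stapler, tape, mug, pen_pot, calculator from where it was at the start of the episode above 0.03 m).
It also fails if it takes over 35 s, if anything falls off the work surface, if the arm or the gripper's body presses on something with over 40 N, if the wrist force passes 120 N, or if a joint passes its speed limit or range.

## Working session

There is one attempt and no reset: what is moved stays moved. The work goes in short steps, Python scripts to look and compute and a tool call to move; the robot and the scene stay as the last step left them, time stands still between calls to the robot, and variables do not carry over. Pictures are saved under pics/ and viewed, at most 10 in all, crops included, and the job is handed in when it is done.

Besides the shell and the picture viewer there is one more tool, called after "Request:" in YAML: its name, and indented under it one key for each argument. jog_arm: Moves the arm, as the interface text tells. Its arguments: {"type":"object","properties":{"deltas":{"type":"array","items":{"type":"array"}},"newtons":{"type":"number"}},"required":["deltas"]}

```bash
mkdir -p pics; ls
python3 - <<'E'
from plant import bot
import cv2,pickle
o=bot.get_obs();print(o)
d={}
for n in("scene","top"):
    s=bot.snapshot(n);d[n]=s;cv2.imwrite(f"pics/{n}0.png",s["image"]);print(n,s["fx"],s["cx"],s["cy"],s["origin"],s["rotation"])
pickle.dump(d,open("s0.pkl","wb"))
E
```

```text
pics
{'clock': 0.0, 'q': array([ 1.17250894,  0.61591554, -0.01264589,  1.42488638,  0.00809502,
        1.10337292, -0.04042305]), 'joint_vel': array([ 0.00075867, -0.00080015,  0.00062586,  0.00151732, -0.00144957,
       -0.00032929, -0.00048382]), 'joint_torque': array([ 2.88618339e-04, -4.58936834e+01,  2.08686381e-01, -1.65746248e+01,
       -6.12690789e-02,  2.04130373e-02,  2.24192527e-04]), 'tcp_pos': array([ 0.2358737 , -0.60485285,  0.21748761]), 'eef_rot': array([-3.13906023e+00,  1.42885504e-05,  3.71852659e-01]), 'ft_force': array([-0.78518787, -0.26466711, -0.03953771]), 'moment': array([ 0.01083855, -0.06050248, -0.03617514]), 'grasp_force': 0.0, 'grip_width': 0.0930040679264598}
scene 464.1391534232691 285.89283386715397 207.97859829225303 [1.11462163 0.59458643 0.87467947] [-2.33164958  0.01923538  2.40473154]
top 465.6647999012285 287.00096687017276 216.20131191551354 [ 0.51317495 -0.01595556  1.23271373] [-3.05856338 -0.00681105 -1.58478478]
```

View pics/scene0.png

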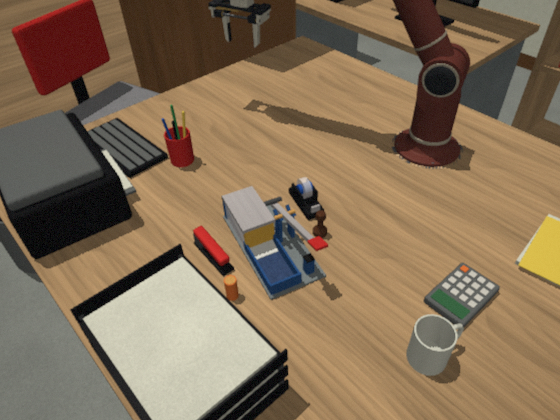

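View pics/top0.png

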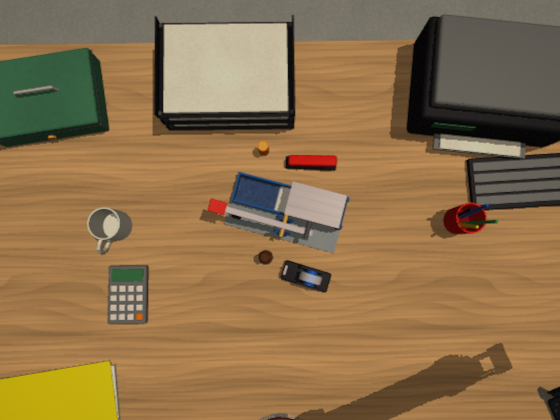

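The pad shows red at scene (318,244) and top (217,207). The lever runs to the right and slightly down from it in the top view, and the gripper is far off at the bottom right. Next I'll triangulate.

```bash
cat > h.py <<'E'
import numpy as np,cv2
from scipy.spatial.transform import Rotation as R
def ray(s,u,v):
    d=R.from_euler("xyz",s["rotation"]).apply([(u-s["cx"])/s["fx"],(v-s["cy"])/s["fy"],1]);return np.array(s["origin"]),d/np.linalg.norm(d)
def plane(s,u,v,z):
    o,d=ray(s,u,v);return o+d*(z-o[2])/d[2]
def tri(a,b):
    A=np.zeros((3,3));B=np.zeros(3);P=[]
    for o,d in(a,b):
        M=np.eye(3)-np.outer(d,d);A+=M;B+=M@o;P.append((M,o))
    x=np.linalg.solve(A,B);return x,[np.linalg.norm(M@(x-o)) for M,o in P]
def blob(s,near,lo,hi,r=25,hue2=None):
    h=cv2.cvtColor(s["image"],cv2.COLOR_BGR2HSV);m=cv2.inRange(h,lo,hi)
    if hue2: m|=cv2.inRange(h,*hue2)
    k=np.zeros_like(m);cv2.circle(k,near,r,255,-1);m&=k
    n,_,st,c=cv2.connectedComponentsWithStats(m);i=1+np.argmax(st[1:,4]);return c[i],st[i]
RED=dict(lo=(0,150,90),hi=(6,255,255),hue2=((174,150,90),(180,255,255)))
E
python3 - <<'E'
import pickle;from h import *
d=pickle.load(open("s0.pkl","rb"));S,T=d["scene"],d["top"]
a,sa=blob(S,(318,244),**RED);b,sb=blob(T,(217,207),**RED);print(a,sa,b,sb)
print(tri(ray(S,*a),ray(T,*b)));print("top@.142",plane(T,*b,.142),"scene",plane(S,*a,.142))
# tray blue and direction
h=cv2.cvtColor(T["image"],cv2.COLOR_BGR2HSV)
m=cv2.inRange(h,(100,110,30),(125,255,255));k=np.zeros_like(m);k[165:260,205:355]=255;m&=k
n,_,st,c=cv2.connectedComponentsWithStats(m);i=1+np.argmax(st[1:,4]);print(st[i],c[i],plane(T,*c[i],.03))
# flap plate: light, low saturation
m=cv2.inRange(h,(0,0,120),(180,70,255))&k;n,l,st,c=cv2.connectedComponentsWithStats(m)
for i in range(1,n):
    if st[i,4]>100:
        r=cv2.minAreaRect(np.argwhere(l==i)[:,::-1].astype(np.float32));print(st[i],r);P=[plane(T,*p,.087) for p in cv2.boxPoints(r)];print(np.round(P,3))
I=cv2.resize(T["image"][160:265,200:355],None,fx=5,fy=5,interpolation=cv2.INTER_CUBIC);cv2.imwrite("pics/crop.png",I)
E
```

```text
[317.57377049 242.8852459 ] [308 236  20  15 183] [216.79146919 206.33175355] [208 199  19  16 211]
(array([0.62981911, 0.14003453, 0.14054884]), [np.float64(0.00045751489024004), np.float64(0.0004575148902401078)])
top@.142 [0.62934321 0.14015274 0.142     ] scene [0.63110733 0.14061695 0.142     ]
[ 231  172   60   43 1288] [256.67779503 191.97981366] [0.67743551 0.05246073 0.03      ]
[ 274  182   73   46 2030] ((310.1930236816406, 203.3665771484375), (67.23712921142578, 33.89850616455078), 14.743562698364258)
[[ 0.621  0.008  0.087]
 [ 0.703 -0.014  0.087]
 [ 0.658 -0.175  0.087]
 [ 0.577 -0.151  0.087]]
[226 205  79  29 567] ((265.46563720703125, 218.32379150390625), (81.5778579711914, 10.009881019592285), 15.52410888671875)
[[ 0.62   0.128  0.087]
 [ 0.644  0.122  0.087]
 [ 0.587 -0.072  0.087]
 [ 0.564 -0.065  0.087]]
[298 230  41  23 543] ((318.1764831542969, 237.2941436767578), (36.38034439086914, 21.828205108642578), 14.03624439239502)
[[ 0.541 -0.051  0.087]
 [ 0.593 -0.065  0.087]
 [ 0.57  -0.151  0.087]
 [ 0.518 -0.137  0.087]]
```

View pics/crop.png

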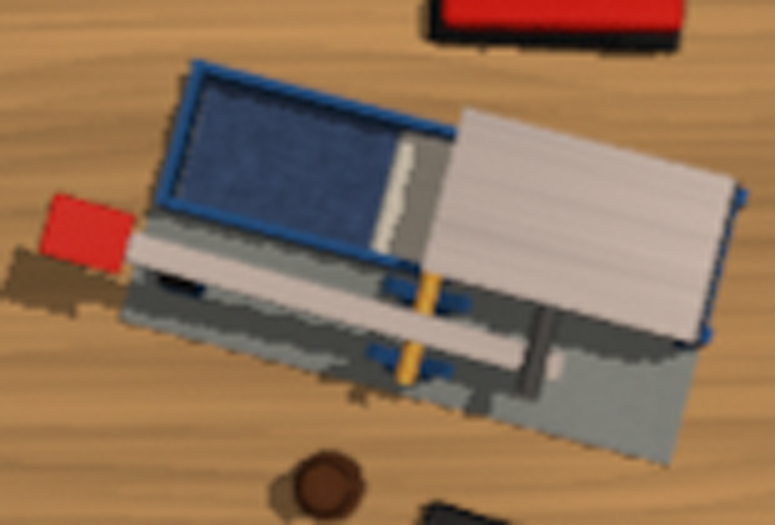

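Crop: the pad is centred at about (88,233) of the crop, or (217.6,206.6) in the full image. The lever runs cleanly to the brass pin and the ear. That puts the pad at (0.630, 0.140, 0.144) and the dispenser yaw at about -105.5°. I'll turn the tool to yaw 74.5° so it closes across the lever, shut the fingers, raise and travel.

Request:
jog_arm:
  deltas:
    - [[0,0,-10.64],[0,0,-0.8],1]
    - [[0,0,-10.64],[0,0,-0.8],1]
    - [[0,0,-10.64],[0,0,-0.8],1]
    - [[0,0,-10.64],[0,0,-0.8],1]
    - [[0,0,-10.64],[0,0,-0.8],1]
    - [[0,0,0],[4.5,1.2,0],1]
    - [[0,0,0],[4.5,1.2,0],1]
    - [[0,0,0],[4.5,1.2,0],1]
    - [[0,0,0],[4.5,1.2,0],1]
    - [[0,0,0],[4.5,1.2,0],1]
    - [[0,0,0],[4.5,1.2,0],1]
    - [[0,0,0],[4.5,1.2,0],1]
    - [[0,0,0],[4.5,1.2,0],1]
    - [[0,0,0],[4.5,1.2,0],1]
    - [[0,0,0],[4.5,1.2,0],1]
  newtons: 10

```text
clock: 1.98
tcp_pos: [0.4723, -0.2027, 0.2584]
eef_rot: [-3.141, 0.0, 1.3]
ft_force: [0.2, -0.2, -0.2]
grip_width: 0.0006
grasp_force: 0.0
```

Request:
jog_arm:
  deltas:
    - [[0,0,0],[4.14,0.67,0],1]
    - [[0,0,0],[4.14,0.67,0],1]
    - [[0,0,0],[4.14,0.67,0],1]
    - [[0,0,0],[4.14,0.67,0],1]
    - [[0,0,0],[4.14,0.67,0],1]
    - [[0,0,0],[4.14,0.67,0],1]
    - [[0,0,0],[4.14,0.67,0],1]
    - [[0,0,0],[4.14,0.67,0],1]
    - [[0,0,0],[4.14,0.67,0],1]
    - [[0,0,0],[0,0,3],1]
    - [[0,0,0],[0,0,3],1]
    - [[0,0,0],[0,0,2],1]
    - [[0,0,0],[0,0,0],1]

```text
clock: 3.6
tcp_pos: [0.6282, 0.1383, 0.1764]
eef_rot: [-3.137, 0.003, 1.3]
ft_force: [0.3, 0.4, 0.6]
grip_width: 0.0007
grasp_force: 0.0
```

Run:
```python
from h import *;from plant import bot
o=bot.get_obs();print(o["tcp_pos"],o["eef_rot"],o["ft_force"])
w=bot.snapshot("wrist");print(w["mount"])
M=np.array(w["mount"]);Rt=R.from_euler("xyz",o["eef_rot"]).as_matrix()
c,st=blob(w,(280,210),r=400,**RED);print(c,st)
p=M[:3,:3]@[(c[0]-w["cx"])/w["fx"],(c[1]-w["cy"])/w["fy"],1];O=Rt@M[:3,3]+o["tcp_pos"];dd=Rt@p
print(O+dd*(.142-O[2])/dd[2])
s=bot.snapshot("scene")["image"][130:300,200:400];cv2.imwrite("pics/pair.png",np.hstack([cv2.resize(s,(400,340)),cv2.resize(w["image"],(400,340))]))
```

```text
[0.628175   0.13825952 0.17637238] [-3.13709829e+00  2.85244611e-03  1.30042154e+00] [0.32088122 0.38786895 0.64743398]
[[-4.53670909e-04 -9.62003079e-01 -2.73038220e-01  7.63947700e-02]
 [ 9.99999895e-01 -4.19579382e-04 -1.83249818e-04  3.25413016e-04]
 [ 6.17256819e-05 -2.73038275e-01  9.62003169e-01 -1.64727006e-01]
 [ 0.00000000e+00  0.00000000e+00  0.00000000e+00  1.00000000e+00]]
[281.80161399 225.13248151] [ 262  207   41   47 1487]
[0.63186004 0.14627564 0.142     ]
```

View pics/pair.png

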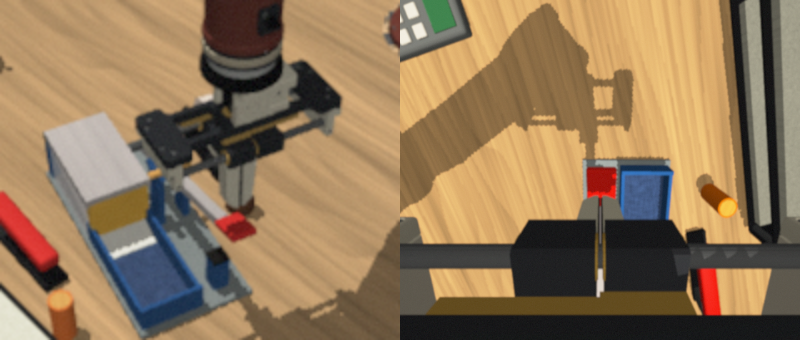

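The left half shows the tips just above the pad. In the wrist view the pad is at about (600,182) in the right half, in line with the closed fingers and partly hidden by them. I'll lower to contact, with a small shift outward.

Request:
jog_arm:
  deltas:
    - [[0,0,0],[0.3,0,0.8],1]
    - [[0,0,0],[0,0,0.8],1]
    - [[0,0,0],[0,0,0.7],1]
    - [[0,0,0],[0,0,0.4],1]
    - [[0,0,0],[0,0,0.4],1]
    - [[0,0,0],[0,0,0.4],1]
    - [[0,0,0],[0,0,0],1]

```text
clock: 4.58
tcp_pos: [0.6309, 0.1424, 0.1443]
eef_rot: [3.141, -0.001, 1.301]
ft_force: [0.1, 1.3, 2.7]
grip_width: 0.0006
grasp_force: 1.3
```

Request:
jog_arm:
  deltas:
    - [[0,0,0],[0.1,0,0.42],1]
    - [[0,0,0],[0.1,0,0.42],1]
    - [[0,0,0],[0.1,0,0.42],1]
    - [[0,0,0],[0.1,0,0.42],1]
    - [[0,0,0],[0.1,0,0.42],1]
    - [[0,0,0],[0.1,0,0.42],1]
    - [[0,0,0],[0.1,0,0.42],1]

```text
clock: 5.45
tcp_pos: [0.6329, 0.1496, 0.1146]
eef_rot: [3.14, -0.002, 1.301]
ft_force: [-0.2, 1.8, 4.3]
grip_width: 0.0003
grasp_force: 2.4
```

Request:
jog_arm:
  deltas:
    - [[0,0,0],[0.05,0,0.42],1]
    - [[0,0,0],[0.05,0,0.42],1]
    - [[0,0,0],[0,0,0.42],1]
    - [[0,0,0],[0,0,0.42],1]
    - [[0,0,0],[0,0,0.42],1]
    - [[0,0,0],[0,0,0.42],1]
    - [[0,0,0],[0,0,0.42],1]
    - [[0,0,0],[0,0,0.42],1]
    - [[0,0,0],[0,0,0.42],1]
    - [[0,0,0],[0,0,0],1]
    - [[0,0,0],[0,0,0],1]
    - [[0,0,0],[0,0,0],1]
    - [[0,0,0],[0,0,0],1]
    - [[0,0,0],[0,0,0],1]
    - [[0,0,0],[0,0,0],1]
    - [[0,0,0],[0,0,0],1]
    - [[0,0,0],[0,0,0],1]

```text
clock: 7.58
tcp_pos: [0.6338, 0.1517, 0.0774]
eef_rot: [3.139, -0.004, 1.301]
ft_force: [1.0, 4.1, 6.3]
grip_width: 0.0002
grasp_force: 3.3
```

Run:
```python
from h import *;from plant import bot
o=bot.get_obs();print(o["clock"],o["tcp_pos"],o["ft_force"])
s=bot.snapshot("scene")["image"][130:300,200:400];t=bot.snapshot("top")["image"][150:270,200:360];cv2.imwrite("pics/press.png",np.hstack([cv2.resize(s,(400,340)),cv2.resize(t,(400,340))]))
```

```text
7.575 [0.63378843 0.15166733 0.07737347] [1.03041714 4.09051663 6.29112747]
```

View pics/press.png

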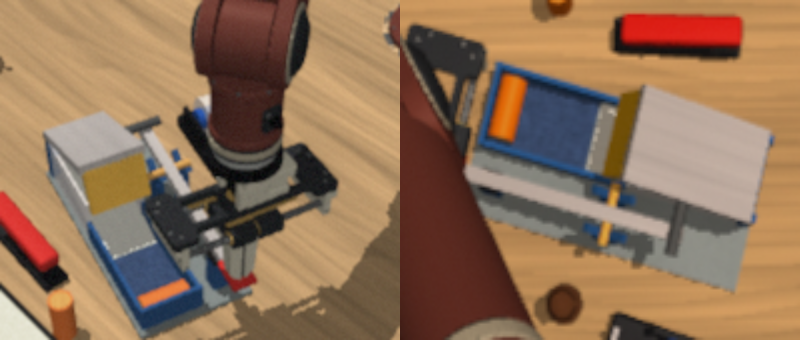

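The flap is up in the left half, and the orange roll lies against the far end of the tray at about (507,108) in the right half. I'll ease the lever back up along the same arc.

Request:
jog_arm:
  deltas:
    - [[0,0,0],[0,0,-0.2],1]
    - [[0,0,0],[0,0,-0.3],1]
    - [[0,0,0],[0,0,-0.3],1]
    - [[0,0,0],[0,0,-0.3],1]
    - [[0,0,0],[0,0,-0.3],1]
    - [[0,0,0],[0,0,-0.3],1]
    - [[0,0,0],[0,0,-0.3],1]
    - [[0,0,0],[0,0,-0.3],1]
    - [[0,0,0],[0,0,-0.3],1]
    - [[0,0,0],[0,0,-0.3],1]
    - [[0,0,0],[-0.05,0,-0.3],1]
    - [[0,0,0],[-0.05,0,-0.3],1]
    - [[0,0,0],[-0.05,0,-0.3],1]
    - [[0,0,0],[-0.05,0,-0.3],1]
    - [[0,0,0],[-0.05,0,-0.3],1]
    - [[0,0,0],[-0.07,0,-0.3],1]
    - [[0,0,0],[-0.07,0,-0.3],1]
    - [[0,0,0],[-0.07,0,-0.3],1]

```text
clock: 9.93
tcp_pos: [0.6312, 0.1449, 0.1295]
eef_rot: [-3.141, 0.0, 1.3]
ft_force: [-0.7, -2.7, 2.9]
grip_width: 0.0004
grasp_force: 1.1
```

Request:
jog_arm:
  deltas:
    - [[0,0,0],[-0.07,0,-0.25],1]
    - [[0,0,0],[-0.07,0,-0.25],1]
    - [[0,0,0],[-0.07,0,-0.2],1]
    - [[0,0,0],[-0.05,0,-0.2],1]
    - [[0,0,0],[-0.05,0,-0.2],1]
    - [[0,0,0],[-0.05,0,-0.2],1]
    - [[0,0,0],[-0.05,0,-0.2],1]
    - [[0,0,0],[0,0,-0.2],1]
    - [[0,0,0],[0,0,-0.2],1]
    - [[0,0,0],[0,0,-0.2],1]
    - [[0,0,0],[0,0,-0.2],1]
    - [[0,0,0],[0,0,-0.2],1]

```text
clock: 11.42
tcp_pos: [0.6303, 0.1414, 0.1546]
eef_rot: [-3.142, -0.0, 1.3]
ft_force: [-0.8, 0.1, -0.1]
grip_width: 0.0006
grasp_force: 0.0
```

Free of the lever. Now I'll raise, back away and check.

Request:
jog_arm:
  deltas:
    - [[0,0,0],[0,0,-1],1]
    - [[0,0,0],[0,0,-3],1]
    - [[0,0,0],[0,0,-4],1]
    - [[0,0,0],[0,0,-3],1]
    - [[0,0,0],[-4,-2,0],1]
    - [[0,0,0],[-4,-2,0],1]
    - [[0,0,0],[-4,-2,0],1]
    - [[0,0,0],[-4,-2,0],1]
    - [[0,0,0],[-4,-2,0],1]
    - [[0,0,0],[-4,-2,0],1]
    - [[0,0,0],[-4,-2,0],1]
    - [[0,0,0],[-4,-2,0],1]
    - [[0,0,0],[0,0,0],1]
    - [[0,0,0],[0,0,0],1]
    - [[0,0,0],[0,0,0],1]

```text
clock: 13.3
tcp_pos: [0.3916, -0.1232, 0.2648]
eef_rot: [3.141, -0.001, 1.303]
ft_force: [-0.7, 0.2, -0.5]
grip_width: 0.0007
grasp_force: 0.0
```

Run:
```python
from h import *;from plant import bot
o=bot.get_obs();print(o["clock"],o["tcp_pos"],o["ft_force"])
S=bot.snapshot("scene");T=bot.snapshot("top")
try:
    print(tri(ray(S,*blob(S,(318,244),**RED)[0]),ray(T,*blob(T,(217,207),**RED)[0])))
except Exception as e: print(e)
cv2.imwrite("pics/end.png",np.hstack([cv2.resize(S["image"][130:300,200:400],(400,340)),cv2.resize(T["image"][130:300,200:400],(400,340))]))
```

```text
13.3 [ 0.39164008 -0.12324753  0.26476051] [-0.6887906   0.21529095 -0.47355523]
(array([0.6298755 , 0.13986448, 0.14063322]), [np.float64(0.00041500923840836996), np.float64(0.0004150092384083008)])
```

View pics/end.png

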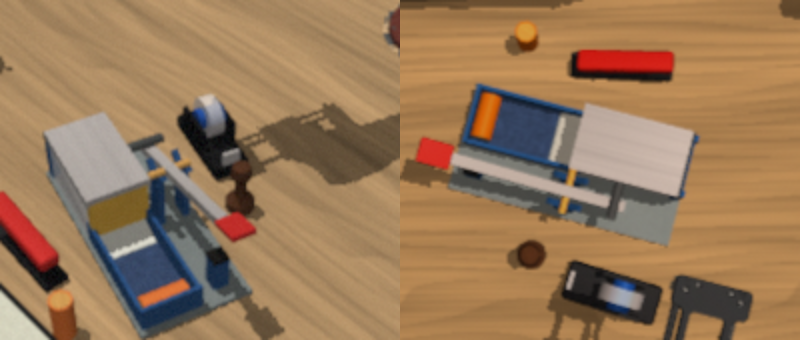

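The flap is closed, the roll is in the tray at about (487,115) in the right half, the pad is back within 0.2 mm and the arm is clear.

```bash
python3 -c "
from plant import bot
print(bot.sign_off())"
```

```text
the job is handed in; nothing more can be done
None
```

Job handed in at about 13 s: the final pictures showed the roll in the tray, the flap closed, the lever pad back within 0.2 mm of its start and the arm clear; `sign_off` gave no verdict.

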